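# Clamp a preserve jar in the labelling stand with the inner of two coaxial knobs

### The job

Set the mid-height preserve jar upright in the roller vee of the labelling stand, then turn the small upper knob clockwise until its clamp arm holds the jar snugly against both rollers, gently enough not to crack the glass. The label guide is already set for this jar, so leave the large ring knob beneath just as it is, do not push the clamp arm itself, leave the other jars and the label roll alone, and let go at the end.

Things in the scene. Friction and masses are not known exactly. Their poses are not given: they have to be found in the camera images.
- jar_centre (a point): Centre (half-way up) of the jar to be clamped: round dark preserve jar with a brass-coloured lid, 62 mm diameter, 85 mm tall, about 0.3 kg, upright on the table. Of the three loose jars it is the one of middle height. It can be gripped across the lid or the upper body from above.
- seat (a point): Top of the stand's 12 mm base plate, under the middle of the jar when it touches both idler rollers (white, upright, 20 mm diameter, 36 mm tall, free to turn) that make the vee. Axes of the stand: z up, +y level towards the knobs' axis, 85 mm away. The vee is open to +y, so a jar set down a few mm towards +y is pushed home by the clamp.
- knob_grip (a point): On the common upright axis of both knobs, 10 mm below the flat top of the small upper (inner) knob: black, round, fluted, 34 mm diameter, 26 mm tall, its underside 115 mm above the table. Clockwise from above closes the clamp. It is stiff (0.25 N m of friction all the way) and stays where it is left; it turns 0.9 to 1.35 rad from the start until the jar is held.
- clamp_tip (a point): Centre of the white roller (18 mm diameter, 30 to 54 mm above the table, free to turn) at the clamp arm's tip, 50 mm from the knobs' axis. Only the rise of the knob's turning torque tells that the jar is home: usually up to 0.1 N m while the jar merely slides, then about 0.03 N m per newton on the jar. 3 to 8 N is right, over 18 N cracks it.
- clamp_arm: Steel clamp arm driven by the inner knob through a worn joint with up to 0.28 rad of slack (how much is left to take up differs each time and cannot be seen), then a spring, 12 N m/rad. Origin on the knobs' axis, 34 mm above the table; x points along the arm to the tip. It starts 0.85 to 1.5 rad anticlockwise (from above) of the line to the seat and is home about 0.3 rad short of it.
- ring_mark (a point): White mark on the outer ring knob's top face, 30 mm from the axis, 112 mm above the table. That knob is black, fluted, 64 mm diameter, 14 mm tall, right beneath the inner knob (3 mm gap), and carries the label guide, a steel finger 68 to 74 mm above the table reaching 55 mm from the axis. It turns very easily (0.02 N m), so a touch shifts it; not even 4 mm at the mark is allowed.
- tall_jar: Bystander: jar 54 mm diameter, 125 mm tall, origin at the centre of its underside. Leave it alone.
- flat_jar: Bystander: squat jar 72 mm diameter, 58 mm tall, origin at the centre of its underside. Leave it alone.
- label_roll: Bystander: roll of blank labels standing on its end, 76 mm diameter, 45 mm tall, origin at the centre of its underside. Leave it alone.
- roller0: One of the stand's two idler rollers that make the vee: white plastic, upright, 20 mm diameter, 36 mm tall, free to turn. Origin at the centre of its underside, 13 mm above the table. The clamped jar presses on it.
- roller1: The other idler roller of the vee, of the same size and make. The clamped jar presses on it too.

How it is judged:
By the outcome, as a careful person would: the job done as asked, in the order asked, and still so for the second after the job is handed in, with the robot touching nothing.
It also fails if it takes over 72 s, if anything falls off the work surface, if the arm or the gripper's body presses on something with over 40 N, if the wrist force passes 120 N, or if a joint passes its speed limit or range.

### The arm

A 6-joint arm with a two-finger parallel gripper is mounted at the origin on the work surface. World frame = base frame: x ahead of the robot, y to its left, z up, the work surface at z = 0. Lengths are in mm, angles in degrees, forces in N, time in s.
With the tool pointing down it reaches from about 350 to 850 mm from the base axis. Payload 8.1 kg.
Tool frame: the origin (TCP) lies at the centre of the arm's flange, where the gripper is bolted on; the fingertips stand 173 mm ahead of it and the grasp point (between the pads) lies 155 mm ahead of it; z points along the fingers, y is the line along which they close (so a half turn about z gives the same grasp; the last joint's range is limited). The gripper opens to 85 mm and grips with 20 to 120 N. Pads are 22 mm wide; open, the fingers measure 114 mm over their backs; the gripper's body (76 mm by 85 mm) begins 54 mm behind the grasp point. The pads swing forward as they close: fully open they stand 13 mm farther back than shut.
Start: joints at [-70.096, 7.471, 85.268, -0, 87.261, -4.893], TCP at [251.669, -544.674, 404.692] pointing down, gripper open.
Joint ranges: [-169.43, 169.43], [-51.17, 129.36], [1.28, 143.12], [-76.62, 256.62], [0, 156.53], [-152.29, 152.29]. Speed limits (degrees/s): [136.94, 136.94, 159.86, 180, 180, 180].

### API

Orientations are given as [roll, pitch, yaw] about the fixed x, y, z axes, in that order (R = Rz(yaw) Ry(pitch) Rx(roll)).
In Python, from bench import * gives the robot as it stands.
- The arm moves only by the shell command python3 -m jog 'ROWS' [FORCE]. ROWS is text: rows parted by semicolons, each of 7 numbers parted by spaces: the shift along the tool's x, y, z scaled (see below), then the turn, a rotation vector about the tool's x, y, z scaled (see below), then the closure, from -1 (fully open) to 1 (shut). In form: tx ty tz wx wy wz hand; .... A call has 1 to 5 rows; each row shifts and turns the commanded pose from where the row before left it, along the tool's axes as they then stand; what a row does not reach is not made up. The controller multiplies each number of a shift by 0.1 m and each number of a turn by 60 degrees. A row lasts 1/8 s, in which the tool goes at most 62.5 mm and 10.7 degrees, less where a joint would pass 70% of its speed; a pose out of reach is approached as far as the arm can. A call with a number of a shift or a turn outside -1 to 1 is refused whole. A call with a gripper value outside its range is refused whole. The fingers move at their own pace and stop on an object; FORCE is the grip in N (left out, the last holds). Time passes only in rows, so rows that do not move let the fingers close. It gives the time, the measured TCP pose, the force, the opening and the grip force at its end, in the units of the state.
- sense(): the state, without advancing time (a new reading comes with each control period).
- snapshot(name): name is "side" or "top" or "wrist"; returns a dict with "img" (384x512x3 uint8, red, green, blue), "fx", "fy", "cx", "cy" (pixels), "dist" ([k1, k2, p1, p2, k3] as OpenCV has them; the pictures are not rectified), "extrinsics" (4x4, takes a point from camera to world coordinates). Camera axes: x right, y down, z forward; pixel columns grow to the right and rows downward; lengths in mm; the calibration is good to about 2 mm. A picture is of the moment at which its call begins. There is no depth.
- hand_in(): hands the job in; it is judged then, once.
The state is a dict: "time": time; "joint_pos": joint angles; "qd": joint speeds; "joint_efforts": joint torques, N m; "tool_pos": TCP position; "tcp_rot": TCP orientation; "ft_force": force on the tool from outside, world axes, zero at the start; "wrist_torque": the same for the moment, N m; "finger_gap": finger opening in mm; "grip_force": force on a finger pad.
Only numpy, scipy, OpenCV 4.12 (cv2) and the standard library are available. Lean on these libraries where they do the work, as an engineer would, in place of code of your own. Each camera call takes 0.05 s, during which the arm holds its last target. There are 200 camera calls.

## Working session

There is one attempt and no reset: what is moved stays moved. The work goes in short steps, Python scripts to look and compute and a shell command to move; the robot and the scene stay as the last step left them, time stands still between calls to the robot, and variables do not carry over. Pictures are saved under pics/ and viewed, at most 10 in all, crops included, and the job is handed in when it is done.

```bash
mkdir -p pics; ls
python3 - <<'E'
from bench import *
import cv2
for n in("side","top"):
    s=snapshot(n); cv2.imwrite(f"pics/{n}0.png",s["img"][:,:,::-1]); print(n,s["fx"],s["cx"],s["cy"],s["dist"],s["extrinsics"])
print(sense())
E
```

```text
pics
side 352.867873612002 264.0150851812548 189.20469479199892 [-0.01613887  0.          0.          0.          0.        ] [[-7.79403928e-01 -4.23234205e-01  4.61954895e-01  2.20003640e+02]
 [-6.26488903e-01  5.18931721e-01 -5.81568159e-01  4.26765961e+02]
 [ 6.41648888e-03 -7.42686123e-01 -6.69608954e-01  6.02939136e+02]
 [ 0.00000000e+00  0.00000000e+00  0.00000000e+00  1.00000000e+00]]
top 491.36209773997444 249.68245646087655 186.72200054736112 [-0.17153882  0.          0.          0.          0.        ] [[-8.82983433e-04 -9.98612563e-01  5.26513858e-02  5.35022971e+02]
 [-9.99933242e-01  2.75105400e-04 -1.15514676e-02 -3.54741343e+01]
 [ 1.15209560e-02 -5.26580706e-02 -9.98546141e-01  1.15232032e+03]
 [ 0.00000000e+00  0.00000000e+00  0.00000000e+00  1.00000000e+00]]
{'time': 0.1, 'joint_pos': array([-7.00938750e+01,  7.51154630e+00,  8.53215405e+01, -8.14875202e-04,
        8.72609379e+01, -4.89168664e+00]), 'qd': array([ 0.04448258, -0.04908611, -0.06389432,  0.04320356,  0.0150581 ,
        0.03960012]), 'joint_efforts': array([ 1.26074301e-03, -5.70953143e+01, -5.01941729e+01, -1.45682402e-04,
        8.22689908e-03, -1.29852433e-04]), 'tool_pos': array([ 251.61460126, -544.47764318,  403.75547979]), 'tcp_rot': array([-1.79906248e+02, -7.20678835e-03,  2.47978454e+01]), 'ft_force': array([ 0.19043432,  0.68086584, -0.45636762]), 'wrist_torque': array([ 0.03382527, -0.00739999, -0.01644988]), 'grip_force': 0.0, 'finger_gap': 85.26684124752902}
```

View pics/top0.png

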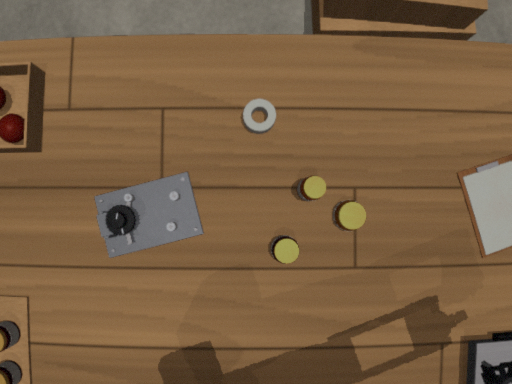

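View pics/side0.png

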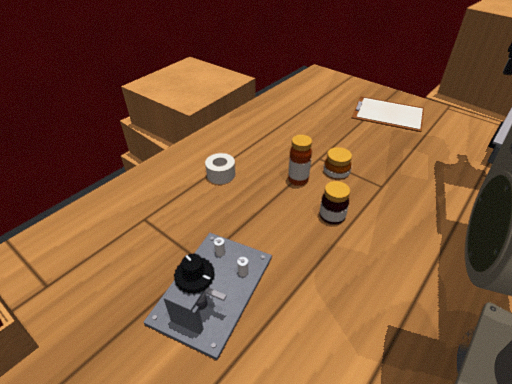

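The top view shows the middle jar's lid at (286,250), the tall jar at (315,188), the flat jar at (351,215), the knob at about (121,219), and the vee rollers at (174,196) and (171,227). I'll measure these and zoom in on the stand.

```bash
cat > h.py <<'E'
from bench import *
import cv2, numpy as np
from scipy.spatial.transform import Rotation as R
def ray(s,u,v):
    K=np.array([[s["fx"],0,s["cx"]],[0,s["fy"],s["cy"]],[0,0,1]])
    p=cv2.undistortPoints(np.array([[[u,v]]],float),K,np.array(s["dist"]))[0,0]
    E=np.array(s["extrinsics"]); return E[:3,3],E[:3,:3]@np.r_[p,1]
def at(s,u,v,z):
    o,d=ray(s,u,v); return o+d*(z-o[2])/d[2]
def proj(s,P):
    K=np.array([[s["fx"],0,s["cx"]],[0,s["fy"],s["cy"]],[0,0,1]])
    E=np.linalg.inv(np.array(s["extrinsics"]))
    return cv2.projectPoints(np.array([P],float),cv2.Rodrigues(E[:3,:3])[0],E[:3,3],K,np.array(s["dist"]))[0][0,0]
def blobs(m,amin=8):
    n,l,st,c=cv2.connectedComponentsWithStats(m.astype(np.uint8)); return [(c[i].round(1),st[i,4]) for i in range(1,n) if st[i,4]>=amin]
E
python3 - <<'E'
from h import *
np.set_printoptions(precision=1,suppress=True)
s=snapshot("top"); im=s["img"]; hsv=cv2.cvtColor(im,cv2.COLOR_RGB2HSV)
lid=(hsv[:,:,0]>22)&(hsv[:,:,0]<35)&(hsv[:,:,1]>120)&(hsv[:,:,2]>110)
for c,a in blobs(lid,50): print("lid",c,a,[at(s,*c,z) for z in(85,125,58)])
w=(hsv[:,:,1]<50)&(hsv[:,:,2]>150); w[:,:90]=0; w[:, 215:]=0
for c,a in blobs(w,4): print("w",c,a,at(s,*c,49),at(s,*c,54))
k=(im.max(2)<45); k[:,:90]=0;k[:,215:]=0;k[:170]=0;k[265:]=0
for c,a in blobs(k,30): print("k",c,a,at(s,*c,112))
t=snapshot("side")
a=cv2.resize(im[165:265,85:215],None,fx=6,fy=6,interpolation=2)
b=cv2.resize(t["img"][220:360,140:290],None,fx=5,fy=5,interpolation=2)
cv2.imwrite("pics/a1.png",cv2.resize(a,(780,600))[:,:,::-1]);cv2.imwrite("pics/b1.png",cv2.resize(b,(643,600))[:,:,::-1])
E
```

```text
lid [314.5 186.7] 387 [array([ 591.3, -189.5,   85. ]), array([ 589.2, -183.7,  125. ]), array([ 592.7, -193.4,   58. ])]
lid [352.  215.1] 582 [array([ 529., -272.,   85.]), array([ 529.2, -263.2,  125. ]), array([ 528.8, -278. ,   58. ])]
lid [286.6 251. ] 424 [array([ 451.6, -127.8,   85. ]), array([ 454.7, -124.4,  125. ]), array([ 449.4, -130.2,   58. ])]
w [173.3 195.6] 45 [573.2 123.8  49. ] [573.1 123.1  54. ]
w [127.3 197.2] 26 [569.5 228.9  49. ] [569.4 227.7  54. ]
w [170.2 226.5] 49 [503.7 130.5  49. ] [503.9 129.8  54. ]
k [120.6 219.4] 629 [520.1 228.  112. ]
```

View pics/a1.png

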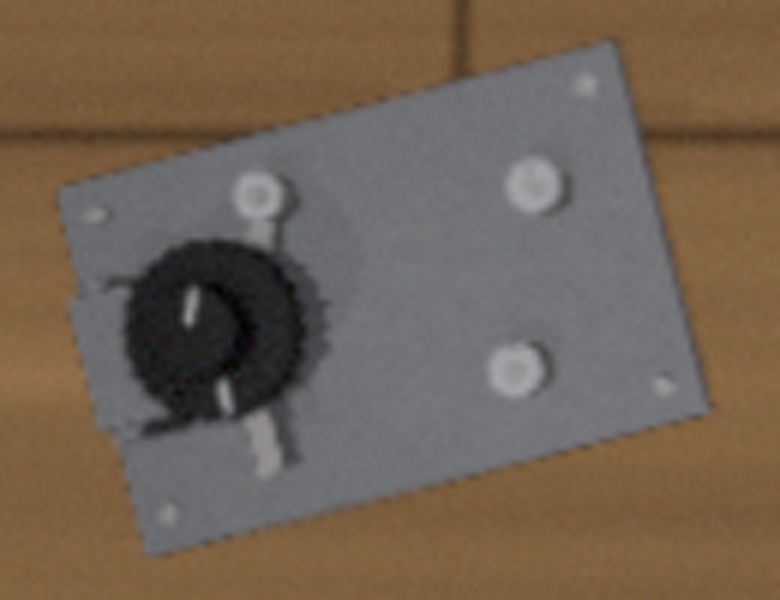

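View pics/b1.png

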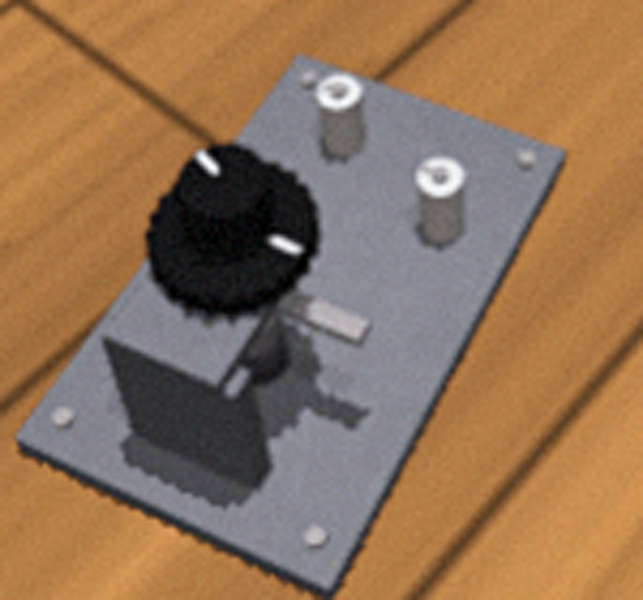

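The zooms show the clamp tip at about (128,197) px, pointing to +x of the knob. The label guide finger points to -x, and the ring mark is at about (122,231) px. From the two rollers and the knob, the seat is about (541,148). I'm moving to the jar at about (452,-128).

```bash
cat >> h.py <<'E'
def go(x,y,z,yaw=None):
    q=sense(); T=np.array(q["tool_pos"]); M=R.from_euler("xyz",q["tcp_rot"],degrees=True)
    y0=q["tcp_rot"][2]; yaw=y0 if yaw is None else yaw
    M2=R.from_euler("xyz",[180,0,yaw],degrees=True)
    print("t",round(q["time"],2),"at",T.round(1),"rpy",q["tcp_rot"].round(2),"gap",round(q["finger_gap"],1))
    print("turn first (60deg)",((M.inv()*M2).as_rotvec(degrees=True)/60).round(3),"then shift(0.1m)",(M2.inv().apply(np.array([x,y,z])-T)/100).round(3))
E
J='.356 -.295 .1 0 0 0 -1'; true
python3 -m jog '.356 -.295 .1 0 0 0 -1;.356 -.295 .1 0 0 0 -1;.356 -.295 .1 0 0 0 -1;.356 -.295 .1 0 0 0 -1;.356 -.295 .1 0 0 0 -1'
python3 -m jog '.356 -.295 .1 0 0 0 -1;.356 -.295 .1 0 0 0 -1;.356 -.295 .1 0 0 0 -1;.356 -.295 .1 0 0 0 -1;.356 -.295 .1 0 0 0 -1'
python3 -m jog '0 0 0 0 0 0 -1'
python3 - <<'E'
from h import *
go(451.6,-127.8,222,24.8)
s=snapshot("wrist"); cv2.imwrite("pics/w1.png",s["img"][:,:,::-1]); print(proj(s,[451.6,-127.8,85]), sense()["joint_pos"].round(1))
E
```

```text
time: 0.82
tool_pos: [351.8, -334.7, 354.3]
tcp_rot: [-180.0, -0.0, 24.8]
ft_force: [0.7, -0.3, -0.2]
finger_gap: 85.3
grip_force: 0.0
time: 1.45
tool_pos: [451.5, -126.1, 304.4]
tcp_rot: [180.0, -0.0, 24.8]
ft_force: [1.0, -0.3, 0.4]
finger_gap: 85.9
grip_force: 0.0
time: 1.58
tool_pos: [451.5, -124.9, 303.6]
tcp_rot: [-179.9, 0.0, 25.0]
ft_force: [-0.2, -0.7, 0.7]
finger_gap: 85.0
grip_force: 0.0
t 1.57 at [ 451.5 -124.9  303.6] rpy [-1.7989e+02  5.0000e-02  2.5030e+01] gap 85.0
turn first (60deg) [-0.002  0.001  0.004] then shift(0.1m) [-0.011  0.027  0.816]
[259.77138433 222.38588749] [-21.9  -9.1 112.4  -0.   76.8  43.1]
```

View pics/w1.png

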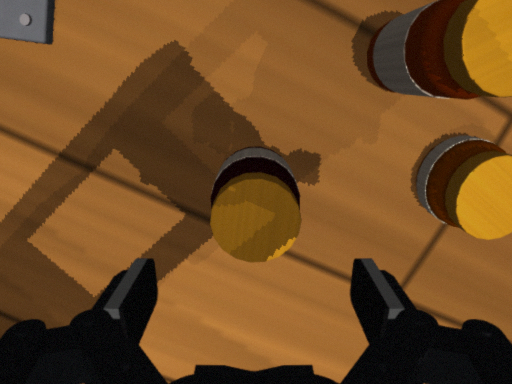

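The lid is centred at about (255,217), within 7 px of the predicted (260,222). I'll refine with that ray and go down.

Run:
```python
from h import *
s=snapshot("wrist"); p=at(s,255,217,85); print(p); go((p[0]+451.6)/2,(p[1]-127.8)/2,222,24.8)
```

```text
[ 453.15805381 -125.49584382   85.        ]
t 1.68 at [ 451.1 -127.3  304.6] rpy [-1.800e+02  3.000e-02  2.489e+01] gap 85.4
turn first (60deg) [-0.     0.001  0.002] then shift(0.1m) [ 0.014 -0.001  0.826]
```

```bash
python3 -m jog '.014 0 .3 0 0 0 -1;0 0 .3 0 0 0 -1;0 0 .22 0 0 0 -1;0 0 0 0 0 0 -1;0 0 0 0 0 0 0.2' 30
python3 -m jog '0 0 0 0 0 0 .5;0 0 0 0 0 0 1;0 0 0 0 0 0 1;0 0 0 0 0 0 1;0 0 0 0 0 0 1'
```

```text
time: 2.3
tool_pos: [452.7, -127.9, 223.9]
tcp_rot: [179.9, -0.0, 24.7]
ft_force: [-1.3, 0.3, 0.4]
finger_gap: 69.8
grip_force: 0.0
time: 2.92
tool_pos: [452.7, -126.5, 225.3]
tcp_rot: [-179.9, -0.1, 24.8]
ft_force: [-9.5, 8.8, 18.8]
finger_gap: 55.8
grip_force: 29.0
```

```bash
python3 -m jog '0 0 -.2 0 0 0 1;0 0 -.4 0 0 0 1;0 0 -.4 0 0 0 1;0 0 -.4 0 0 0 1;0 0 0 0 0 0 1'
python3 - <<'E'
from h import *
s=snapshot("wrist"); cv2.imwrite("pics/w2.png",s["img"][:,:,::-1])
r0=np.array([573.2,123.8]);r1=np.array([503.7,130.5]);k=np.array([519.,228.2])
m=(r0+r1)/2; d=r1-r0; n=np.array([d[1],-d[0]])/np.hypot(*d); n*=np.sign(n@(k-m)); st=m+n*np.sqrt(41**2-(d@d)/4); u=(k-st)/np.linalg.norm(k-st)
print(np.linalg.norm(d),st,np.linalg.norm(k-st),u,np.degrees(np.arctan2(u[1],u[0])))
t=snapshot("top"); print("knob inner",at(t,117.5,219.2,141),at(t,120.5,220,112))
go(*(st+5*u),340,105)
E
```

```text
time: 3.55
tool_pos: [453.5, -127.6, 367.7]
tcp_rot: [179.6, -0.3, 24.8]
ft_force: [0.0, 0.7, -3.7]
finger_gap: 55.2
grip_force: 28.7
69.82220277247065 [540.51301922 148.54997551] 82.50415988174652 [-0.26075072  0.96540616] 105.11461195952911
knob inner [520.91873763 227.26151755 141.        ] [518.84240407 228.23472874 112.        ]
t 3.65 at [ 452.3 -127.1  363. ] rpy [ 1.7995e+02 -5.0000e-02  2.4790e+01] gap 55.5
turn first (60deg) [ 1.000e-03 -0.000e+00 -1.337e+00] then shift(0.1m) [2.484 1.565 0.23 ]
```

View pics/w2.png

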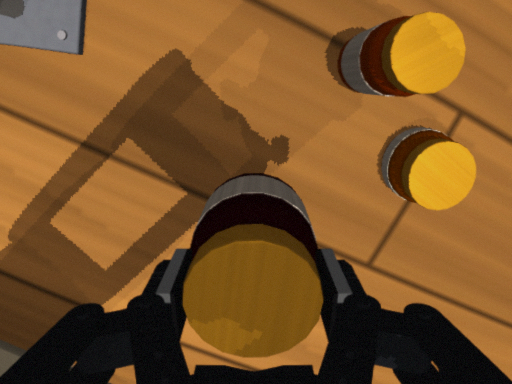

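The jar is held squarely, with its lid at about (253,290). I'm carrying it to above the stand.

```bash
python3 -m jog '0 0 0 0 0 -.167 1;0 0 0 0 0 -.167 1;0 0 0 0 0 -.167 1;0 0 0 0 0 -.167 1;0 0 0 0 0 -.167 1'
python3 -m jog '0 0 0 0 0 -.167 1;0 0 0 0 0 -.167 1;0 0 0 0 0 -.167 1;0 0 0 0 0 0 1'
python3 -m jog '.49 .31 0 0 0 0 1;.49 .31 0 0 0 0 1;.49 .31 0 0 0 0 1;.49 .31 0 0 0 0 1;0 0 0 0 0 0 1'
python3 - <<'E'
from h import *
s=snapshot("wrist"); q=sense(); M=R.from_euler("xyz",q["tcp_rot"],degrees=True)
print("cam in tool",M.inv().apply(s["extrinsics"][:3,3]-q["tool_pos"]), q["joint_pos"].round(1))
cv2.imwrite("pics/w3.png",s["img"][:,:,::-1])
T=q["tool_pos"]; print("lid-tcp in tool",M.inv().apply(at(s,253,290,T[2]-140)-T))
for n,p in dict(r0=[573.2,123.8,49],r1=[503.7,130.5,49],knob=[520,228,141]).items(): print(n,proj(s,p))
go(540.5-1.3,148.5+4.8,300,105)
E
```

```text
time: 4.28
tool_pos: [451.7, -126.8, 360.4]
tcp_rot: [-179.8, -0.0, 75.2]
ft_force: [0.0, 0.2, -3.5]
finger_gap: 55.8
grip_force: 28.7
time: 4.78
tool_pos: [451.8, -126.8, 360.8]
tcp_rot: [-179.9, -0.1, 104.9]
ft_force: [0.3, -0.4, -3.1]
finger_gap: 55.4
grip_force: 28.7
time: 5.4
tool_pos: [521.6, 98.0, 361.4]
tcp_rot: [-179.9, -0.1, 105.0]
ft_force: [-0.9, -1.7, -3.3]
finger_gap: 54.2
grip_force: 28.8
cam in tool [82.89987507 -0.49621129 29.92448229] [  4.9  -1.9  99.5  -0.   82.5 -10. ]
lid-tcp in tool [  8.54117509  -0.72522638 140.00528776]
r0 [322.48964889 167.35539132]
r1 [245.05556594 138.50434736]
knob [320.20644838  -8.83747801]
t 5.45 at [521.3  96.2 361.3] rpy [-1.7987e+02 -2.0000e-02  1.0493e+02] gap 55.0
turn first (60deg) [-0.002 -0.    -0.001] then shift(0.1m) [0.506 0.32  0.613]
```

View pics/w3.png

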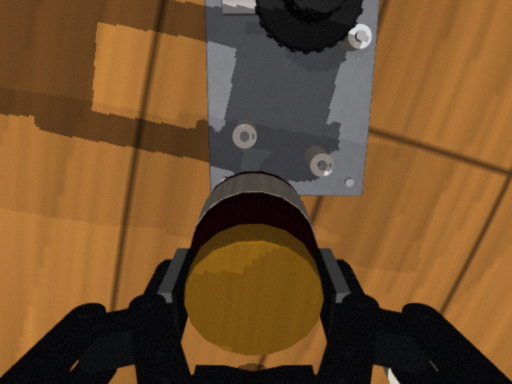

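Rollers are at (245,136) and (321,164), about 2.5 px above prediction. The lid's front edge is at about (254,353) and the knob is at the top. I'm refining the seat and the jar's offset in the hand.

Run:
```python
from h import *
s=snapshot("wrist"); q=sense(); M=R.from_euler("xyz",q["tcp_rot"],degrees=True); T=q["tool_pos"]
print("edge in tool",[M.inv().apply(at(s,254,353,T[2]-h)-T).round(1) for h in (136,140,144)])
print("sides",[M.inv().apply(at(s,c,297,T[2]-140)-T).round(1) for c in(186,322)])
g=cv2.cvtColor(s["img"],cv2.COLOR_RGB2HSV)
r=[]
for c in((321,164),(245,136)):
    p=at(s,*c,49)[:2]; r.append(p); print(p)
r0,r1=r;d=r1-r0;k=np.array([519.5,228.]);m=(r0+r1)/2
n=np.array([d[1],-d[0]])/np.hypot(*d); n*=np.sign(n@(k-m)); print(np.hypot(*d),"seat",m+n*np.sqrt(41**2-(d@d)/4))
```

```text
edge in tool [array([-18.6,  -0.8, 136. ]), array([-22.4,  -0.8, 140. ]), array([-26.2,  -0.8, 144. ])]
sides [array([  4.7, -26.6, 140.1]), array([  4.8,  25. , 139.9])]
[570.62779554 123.97264088]
[502.74111928 130.26165303]
68.17736052611089 seat [538.78586346 149.80075272]
```

```bash
python3 -m jog '.25 .16 0 0 0 0 1;.26 .16 .2 0 0 0 1;0 0 .4 0 0 0 1;0 0 .3 0 0 0 1;0 0 0 0 0 0 1'
python3 - <<'E'
from h import *
s=snapshot("wrist"); cv2.imwrite("pics/w4.png",s["img"][:,:,::-1])
go(539,152.2,240,105)
E
```

```text
time: 6.12
tool_pos: [539.0, 150.5, 269.6]
tcp_rot: [-179.9, -0.0, 104.7]
ft_force: [3.2, 3.1, -4.6]
finger_gap: 54.3
grip_force: 32.9
t 6.17 at [539.3 150.5 270.9] rpy [-1.7996e+02 -3.0000e-02  1.0470e+02] gap 54.4
turn first (60deg) [-0.001 -0.    -0.005] then shift(0.1m) [0.017 0.002 0.309]
```

View pics/w4.png

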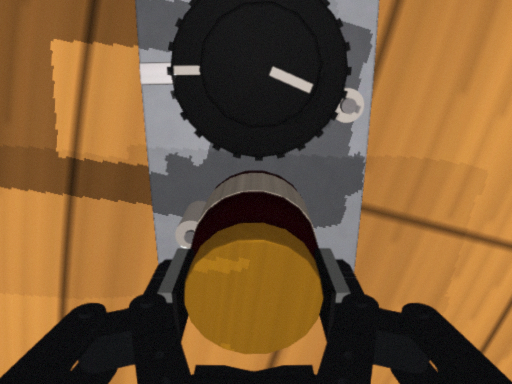

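The jar is just at roller-top height beside the left roller (187,235), and the small sideways force suggests it is brushing it. I'm shifting it away and then lowering it.

```bash
python3 -m jog '.045 .025 0 0 0 0 1;0 0 0 0 0 0 1'; python3 -m jog '0 0 .1 0 0 0 1;0 0 .1 0 0 0 1;0 0 0 0 0 0 1'
python3 - <<'E'
from h import *
s=snapshot("wrist"); print("knob",at(s,261,62,141)); print([sense()[k].round(1) for k in("tool_pos","ft_force","wrist_torque")])
E
```

```text
time: 6.42
tool_pos: [540.6, 156.3, 272.7]
tcp_rot: [-180.0, 0.0, 104.9]
ft_force: [-0.4, 0.2, -2.0]
finger_gap: 54.0
grip_force: 30.4
time: 6.8
tool_pos: [539.8, 156.7, 250.9]
tcp_rot: [-179.8, -0.0, 105.0]
ft_force: [0.0, -0.9, -2.7]
finger_gap: 54.1
grip_force: 30.7
knob [517.82406508 239.07052381 141.        ]
[array([540.1, 156.8, 251.7]), array([-0.4, -0. , -2. ]), array([ 0., -0.,  0.])]
```

```bash
python3 -m jog '0 0 .06 0 0 0 1;0 0 .04 0 0 0 1;0 0 0 0 0 0 1'; python3 -m jog '0 0 .02 0 0 0 1;0 0 0 0 0 0 1';python3 -m jog '0 0 .01 0 0 0 1;0 0 0 0 0 0 1';python3 -m jog '0 0 .01 0 0 0 1;0 0 0 0 0 0 1'
```

```text
time: 7.22
tool_pos: [540.4, 156.9, 242.2]
tcp_rot: [-180.0, -0.0, 105.0]
ft_force: [0.1, 0.6, -2.8]
finger_gap: 54.0
grip_force: 30.7
time: 7.48
tool_pos: [540.6, 156.9, 240.7]
tcp_rot: [-180.0, -0.0, 105.0]
ft_force: [-0.0, -1.1, -3.5]
finger_gap: 54.4
grip_force: 30.7
time: 7.72
tool_pos: [540.7, 156.9, 239.9]
tcp_rot: [180.0, 0.0, 105.0]
ft_force: [0.3, 0.0, -1.9]
finger_gap: 54.0
grip_force: 30.8
time: 7.98
tool_pos: [540.9, 157.1, 239.8]
tcp_rot: [180.0, -0.0, 105.0]
ft_force: [-4.0, 0.3, 6.4]
finger_gap: 54.3
grip_force: 31.6
```

```bash
python3 -m jog '0 0 -.015 0 0 0 1;-.03 0 0 0 0 0 1;0 0 0 0 0 0 1'; python3 -m jog '-.015 0 0 0 0 0 1;0 0 0 0 0 0 1';python3 -m jog '-.01 0 0 0 0 0 1;0 0 0 0 0 0 1'
```

```text
time: 8.35
tool_pos: [541.3, 153.7, 239.9]
tcp_rot: [-180.0, 0.0, 104.9]
ft_force: [0.3, -0.3, -3.6]
finger_gap: 53.8
grip_force: 31.4
time: 8.6
tool_pos: [541.7, 152.4, 240.0]
tcp_rot: [-180.0, 0.0, 104.9]
ft_force: [-1.5, -0.5, -2.7]
finger_gap: 53.5
grip_force: 31.4
time: 8.85
tool_pos: [541.8, 151.8, 240.1]
tcp_rot: [-180.0, -0.0, 105.0]
ft_force: [-1.4, 3.2, -1.1]
finger_gap: 53.9
grip_force: 31.5
```

```bash
python3 -m jog '.02 -.01 0 0 0 0 1;0 0 .012 0 0 0 1;0 0 0 0 0 0 1'; python3 -m jog '0 0 0 0 0 0 .3;0 0 0 0 0 0 0;0 0 0 0 0 0 -.4;0 0 0 0 0 0 -1;0 0 0 0 0 0 -1';python3 -m jog '0 0 -.1 0 0 0 -1;0 0 -.3 0 0 0 -1;0 0 -.4 0 0 0 -1;0 0 -.4 0 0 0 -1;0 0 0 0 0 0 -1'
python3 - <<'E'
from h import *
s=snapshot("wrist"); cv2.imwrite("pics/w5.png",s["img"][:,:,::-1])
print(proj(s,[520,228,141]));go(520,228,330,105); print(sense()["joint_pos"].round(1))
E
```

```text
time: 9.22
tool_pos: [540.7, 153.4, 239.8]
tcp_rot: [180.0, -0.0, 105.0]
ft_force: [-3.0, 0.1, 5.2]
finger_gap: 54.0
grip_force: 32.6
time: 9.85
tool_pos: [540.6, 153.2, 239.0]
tcp_rot: [180.0, 0.0, 105.0]
ft_force: [-0.3, -0.3, -0.3]
finger_gap: 85.2
grip_force: 0.0
time: 10.48
tool_pos: [541.9, 153.5, 364.4]
tcp_rot: [179.5, 0.0, 105.0]
ft_force: [-0.4, 0.3, 0.4]
finger_gap: 85.8
grip_force: 0.0
[248.86610738  87.52500125]
t 10.53 at [541.2 153.4 361.8] rpy [1.7973e+02 2.0000e-02 1.0496e+02] gap 85.4
turn first (60deg) [ 0.005  0.    -0.001] then shift(0.1m) [ 0.776 -0.012  0.318]
[10.6  2.9 94.6  0.  82.2 -4.4]
```

View pics/w5.png

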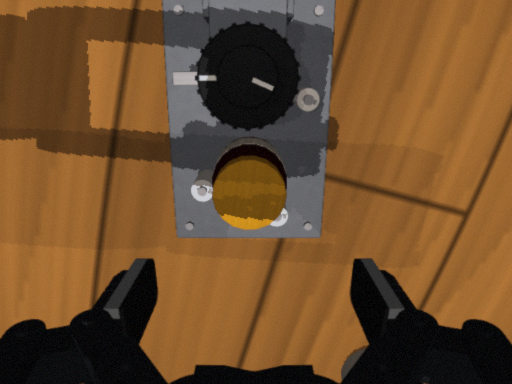

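Run:
```python
from h import *
s=snapshot("wrist"); im=s["img"]; cv2.imwrite("pics/w6.png",im[:,:,::-1])
k=(im.max(2)<48).astype(np.uint8); k[:15]=0; k[140:]=0; k[:,:185]=0; k[:,312:]=0
k=cv2.morphologyEx(k,cv2.MORPH_OPEN,np.ones((9,9)));k=cv2.morphologyEx(k,cv2.MORPH_CLOSE,np.ones((9,9)))
c=max(cv2.findContours(k,0,2)[0],key=cv2.contourArea); (u,v),r=cv2.minEnclosingCircle(c); print(u,v,r,cv2.boundingRect(c)); print("ring",at(s,u,v,112))
hs=cv2.HoughCircles(cv2.medianBlur(cv2.createCLAHE(8).apply(im[:,:,1]),3)[20:130,190:310],cv2.HOUGH_GRADIENT,1,20,param1=60,param2=10,minRadius=24,maxRadius=36); print(hs+[190,20,0] if hs is not None else 0)
print("inner", at(s,249,73,141)); print(proj(s,[520,228,141]),proj(s,[520,228,112]))
t=snapshot("top");im=t["img"]; g=cv2.resize(im[195:245,95:150],None,fx=10,fy=10,interpolation=2)
k=cv2.morphologyEx((im.max(2)<50).astype(np.uint8)[195:245,95:150],cv2.MORPH_OPEN,np.ones((7,7)));c=max(cv2.findContours(k,0,2)[0],key=cv2.contourArea);(u,v),r=cv2.minEnclosingCircle(c);print("top",u+95,v+195,r,at(t,u+95,v+195,114))
```

```text
250.04286193847656 75.55357360839844 54.870147705078125 (200, 23, 102, 106)
ring [517.27954814 234.26185635 112.        ]
[[[251.5         80.5         34.29999924]
  [261.5         57.5         34.29999924]
  [230.5         72.5         34.29999924]
  [258.5         99.5         28.79999924]
  [272.5         78.5         32.09999847]
  [225.5         93.5         34.29999924]
  [240.5         52.5         28.79999924]
  [280.5         98.5         26.60000038]
  [220.5         53.5         32.09999847]
  [292.5         62.5         28.79999924]
  [257.5         32.5         34.29999924]
  [249.5        117.5         34.29999924]
  [199.5         72.5         32.09999847]
  [229.5        116.5         26.60000038]
  [285.5         24.5         34.29999924]
  [280.5        121.5         26.60000038]
  [208.5        106.5         26.60000038]]]
inner [516.67589931 235.01975614 141.        ]
[251.68217937  87.82074742] [251.72825652  86.91226468]
top 145.0 206.5 12.175895690917969 [547.76786899 174.90187636 114.        ]
```

The jar stands upright in the vee at about (249,192). The top and wrist views disagree by about 6 mm on the knob's y. The 85 mm seat distance puts it in between, at about (518.5,231). I'll turn the fingers to close along that direction and centre by feel.

```bash
python3 -m jog '0 0 0 0 0 -.167 -1;0 0 0 0 0 -.167 -1;0 0 0 0 0 -.167 -1;0 0 0 0 0 -.167 -1;0 0 0 0 0 -.167 -1';python3 -m jog '0 0 0 0 0 -.167 -1;0 0 0 0 0 -.167 -1;0 0 0 0 0 -.167 -1;0 0 0 0 0 -.167 -1;0 0 0 0 0 0 -1'
python3 - <<'E'
from h import *
go(518.5,231.3,300,195); print(sense()["joint_pos"].round(1))
E
```

```text
time: 11.25
tool_pos: [540.0, 153.1, 356.9]
tcp_rot: [-179.9, -0.2, 155.4]
ft_force: [0.6, 0.3, 0.1]
finger_gap: 85.4
grip_force: 0.0
time: 11.88
tool_pos: [540.1, 153.2, 357.3]
tcp_rot: [180.0, -0.2, -164.9]
ft_force: [-0.2, 0.1, -0.7]
finger_gap: 85.4
grip_force: 0.0
t 11.88 at [540.1 153.2 357.3] rpy [ 1.7999e+02 -1.7000e-01 -1.6493e+02] gap 85.4
turn first (60deg) [ 0.    -0.003  0.001] then shift(0.1m) [0.006 0.811 0.573]
[ 10.6   3.1  94.9  -0.   82.2 -94.5]
```

```bash
python3 -m jog '0 .4 .2 0 0 0 -1;0 .41 .2 0 0 0 -1;0 0 .15 0 0 0 -1;0 0 .14 0 0 0 -1;0 0 0 0 0 0 -1' 20
python3 -m jog '0 0 0 0 0 0 -.4;0 0 0 0 0 0 -.2;0 0 0 0 0 0 -.1;0 0 0 0 0 0 -.1'
python3 -m jog '0 0 0 0 0 0 0;0 0 0 0 0 0 0;0 0 0 0 0 0 0'
```

```text
time: 12.5
tool_pos: [519.1, 230.4, 288.3]
tcp_rot: [-180.0, -0.2, -165.0]
ft_force: [-0.4, -0.8, -0.3]
finger_gap: 85.4
grip_force: 0.0
time: 13.0
tool_pos: [519.5, 231.4, 290.3]
tcp_rot: [180.0, 0.0, -164.9]
ft_force: [0.6, -0.3, 0.8]
finger_gap: 46.9
grip_force: 0.0
time: 13.38
tool_pos: [519.3, 231.5, 290.0]
tcp_rot: [-180.0, -0.0, -164.9]
ft_force: [0.2, 0.1, 0.3]
finger_gap: 42.8
grip_force: 0.0
```

```bash
python3 -m jog '0 0 0 0 0 0 .1;0 0 0 0 0 0 .1'; python3 -m jog '0 0 0 0 0 0 .16;0 0 0 0 0 0 .16'; python3 -m jog '0 0 0 0 0 0 .2;0 0 0 0 0 0 .2'
```

```text
time: 13.62
tool_pos: [519.4, 231.5, 290.0]
tcp_rot: [180.0, -0.0, -164.9]
ft_force: [-0.6, 0.7, -0.1]
finger_gap: 38.7
grip_force: 0.0
time: 13.88
tool_pos: [519.3, 231.9, 290.1]
tcp_rot: [179.9, 0.0, -164.8]
ft_force: [-2.3, 3.9, 1.1]
finger_gap: 35.7
grip_force: 2.4
time: 14.12
tool_pos: [519.1, 232.4, 290.3]
tcp_rot: [179.9, 0.0, -164.8]
ft_force: [-2.9, 7.4, 2.1]
finger_gap: 34.3
grip_force: 4.1
```

```bash
python3 -m jog '0 .012 0 0 0 0 .2;0 0 0 0 0 0 .2'; python3 -m jog '0 0 0 0 0 0 .5;0 0 0 0 0 0 1;0 0 0 0 0 0 1' 40
```

```text
time: 14.38
tool_pos: [519.1, 232.9, 290.2]
tcp_rot: [180.0, 0.0, -164.9]
ft_force: [-2.6, 3.8, 2.7]
finger_gap: 34.5
grip_force: 2.2
time: 14.75
tool_pos: [519.0, 232.9, 290.5]
tcp_rot: [180.0, 0.0, -164.9]
ft_force: [-3.3, 4.5, 5.8]
finger_gap: 32.4
grip_force: 39.5
```

```bash
cat > t.py <<'E'
from h import *
q=sense(); F=q["ft_force"]; t=q["wrist_torque"]; T=q["tool_pos"]
print("== yaw %.2f tz %.3f tq"%(q["tcp_rot"][2],t[2]),t.round(2),"F",F.round(1),"pos",T.round(1),"grip",q["grip_force"].round(1) if hasattr(q["grip_force"],"round") else q["grip_force"])
E
python3 t.py
python3 -m jog '0 .004 0 0 0 .05 1;0 0 0 0 0 .05 1;0 0 0 0 0 .05 1' 60 >/dev/null; python3 t.py
python3 -m jog '0 0 0 0 0 .05 1;0 0 0 0 0 .05 1;0 0 0 0 0 .05 1' >/dev/null; python3 t.py
python3 -m jog '0 0 0 0 0 .05 1;0 0 0 0 0 .05 1;0 0 0 0 0 .05 1' >/dev/null; python3 t.py
```

```text
== yaw -164.85 tz 0.050 tq [0.82 0.51 0.05] F [-3.3  4.5  5.8] pos [519.  232.9 290.5] grip 39.51149049913511
== yaw -173.95 tz 0.213 tq [0.53 0.57 0.21] F [-3.7  2.5  5.5] pos [519.  233.  290.5] grip 58.98627815768123
== yaw 177.06 tz 0.190 tq [0.57 0.55 0.19] F [-3.7  2.8  4.8] pos [519.  233.1 290.6] grip 58.987322892062366
== yaw 168.05 tz 0.280 tq [0.55 0.52 0.28] F [-2.5  2.6  5. ] pos [519.  233.  290.6] grip 58.99772420525551
```

```bash
python3 -m jog '0 0 0 0 0 .05 1;0 0 0 0 0 .05 1' >/dev/null; python3 t.py
python3 -m jog '0 0 0 0 0 .05 1;0 0 0 0 0 .05 1' >/dev/null; python3 t.py
python3 -m jog '0 0 0 0 0 .04 1' >/dev/null; python3 t.py
python3 -m jog '0 0 0 0 0 .04 1' >/dev/null; python3 t.py
python3 -m jog '0 0 0 0 0 .04 1' >/dev/null; python3 t.py
```

```text
== yaw 162.06 tz 0.212 tq [0.47 0.55 0.21] F [-2.9  2.4  5.3] pos [519.  233.1 290.6] grip 59.0033125737682
== yaw 156.06 tz 0.311 tq [0.5  0.53 0.31] F [-3.5  2.5  5.3] pos [519.  233.  290.6] grip 59.00939361657947
== yaw 153.67 tz 0.252 tq [0.5  0.5  0.25] F [-3.2  2.5  5. ] pos [519.  233.1 290.5] grip 59.010144690983
== yaw 151.27 tz 0.274 tq [0.52 0.51 0.27] F [-3.   3.   5.1] pos [519.  233.  290.6] grip 59.01398107409477
== yaw 148.87 tz 0.253 tq [0.55 0.56 0.25] F [-3.2  2.4  5.4] pos [519.  233.  290.6] grip 59.0168326953426
```

```bash
cat > g.py <<'E'
from h import *
import sys
v=[sense()]
for _ in range(3): snapshot("side"); v.append(sense())
z=np.mean([q["wrist_torque"][2] for q in v]); q=v[-1]
print("yaw %.2f turned %.2f tz %.3f"%(q["tcp_rot"][2],195.15-q["tcp_rot"][2]%360,z), q["ft_force"].round(1),flush=True)
sys.exit(int(z>float(sys.argv[1])))
E
python3 -m jog '0 0 0 0 0 .02 1;0 0 0 0 0 .02 1' >/dev/null; python3 g.py .31 &&
python3 -m jog '0 0 0 0 0 .015 1;0 0 0 0 0 .015 1' >/dev/null && python3 g.py .31 &&
python3 -m jog '0 0 0 0 0 .015 1' >/dev/null && python3 g.py .31 &&
python3 -m jog '0 0 0 0 0 .01 1' >/dev/null && python3 g.py .31 &&
python3 -m jog '0 0 0 0 0 .01 1' >/dev/null && python3 g.py .31 &&
python3 -m jog '0 0 0 0 0 .01 1' >/dev/null && python3 g.py .31 &&
python3 -m jog '0 0 0 0 0 .01 1' >/dev/null && python3 g.py .31 &&
python3 -m jog '0 0 0 0 0 .01 1' >/dev/null && python3 g.py .31 &&
python3 -m jog '0 0 0 0 0 .01 1' >/dev/null && python3 g.py .31 &&
python3 -m jog '0 0 0 0 0 .01 1' >/dev/null && python3 g.py .31 &&
python3 -m jog '0 0 0 0 0 .01 1' >/dev/null && python3 g.py .31 ; true
```

```text
yaw 146.54 turned 48.61 tz 0.195 [-3.6  2.3  5.9]
yaw 144.75 turned 50.40 tz 0.209 [-3.4  3.1  6.5]
yaw 143.84 turned 51.31 tz 0.218 [-3.6  1.7  5.1]
yaw 143.25 turned 51.90 tz 0.225 [-3.5  2.5  5.5]
yaw 142.65 turned 52.50 tz 0.238 [-3.   2.9  5.2]
yaw 142.05 turned 53.10 tz 0.216 [-3.4  2.9  5.3]
yaw 141.45 turned 53.70 tz 0.235 [-3.3  2.7  5.2]
yaw 140.85 turned 54.30 tz 0.241 [-3.6  2.8  5.7]
yaw 140.25 turned 54.90 tz 0.232 [-3.   2.4  5.7]
yaw 139.65 turned 55.50 tz 0.251 [-3.5  1.9  5. ]
yaw 139.05 turned 56.10 tz 0.243 [-3.6  2.6  5.8]
```

```bash
python3 -m jog '0 0 0 0 0 .01 1' >/dev/null && python3 g.py .31 &&
python3 -m jog '0 0 0 0 0 .01 1' >/dev/null && python3 g.py .31 &&
python3 -m jog '0 0 0 0 0 .01 1' >/dev/null && python3 g.py .31 &&
python3 -m jog '0 0 0 0 0 .01 1' >/dev/null && python3 g.py .31 &&
python3 -m jog '0 0 0 0 0 .01 1' >/dev/null && python3 g.py .31 &&
python3 -m jog '0 0 0 0 0 .01 1' >/dev/null && python3 g.py .31 &&
python3 -m jog '0 0 0 0 0 .01 1' >/dev/null && python3 g.py .31 &&
python3 -m jog '0 0 0 0 0 .01 1' >/dev/null && python3 g.py .31 &&
python3 -m jog '0 0 0 0 0 .01 1' >/dev/null && python3 g.py .31 &&
python3 -m jog '0 0 0 0 0 .01 1' >/dev/null && python3 g.py .31 &&
python3 -m jog '0 0 0 0 0 .01 1' >/dev/null && python3 g.py .31 &&
python3 -m jog '0 0 0 0 0 .01 1' >/dev/null && python3 g.py .31 ; true
```

```text
yaw 138.45 turned 56.70 tz 0.223 [-4.4  3.   5. ]
yaw 137.85 turned 57.30 tz 0.237 [-3.5  2.1  5.6]
yaw 137.24 turned 57.91 tz 0.230 [-3.   2.7  5.4]
yaw 136.65 turned 58.50 tz 0.219 [-4.3  3.   5.6]
yaw 136.05 turned 59.10 tz 0.233 [-2.9  2.8  4.7]
yaw 135.45 turned 59.70 tz 0.201 [-3.9  2.3  4.4]
yaw 134.85 turned 60.30 tz 0.226 [-3.7  3.5  5.9]
yaw 134.25 turned 60.90 tz 0.209 [-3.   3.   5.4]
yaw 133.65 turned 61.50 tz 0.252 [-3.2  3.1  5.3]
yaw 133.05 turned 62.10 tz 0.256 [-3.2  3.4  5.4]
yaw 132.45 turned 62.70 tz 0.275 [-3.7  2.7  5.2]
yaw 131.85 turned 63.30 tz 0.295 [-4.   2.1  5.5]
```

```bash
python3 -m jog '0 0 0 0 0 .008 1' >/dev/null && python3 g.py .33 &&
python3 -m jog '0 0 0 0 0 .008 1' >/dev/null && python3 g.py .33 &&
python3 -m jog '0 0 0 0 0 .008 1' >/dev/null && python3 g.py .33 &&
python3 -m jog '0 0 0 0 0 .008 1' >/dev/null && python3 g.py .33 &&
python3 -m jog '0 0 0 0 0 .008 1' >/dev/null && python3 g.py .33 &&
python3 -m jog '0 0 0 0 0 .008 1' >/dev/null && python3 g.py .33 &&
python3 -m jog '0 0 0 0 0 .008 1' >/dev/null && python3 g.py .33 ; true
```

```text
yaw 131.37 turned 63.78 tz 0.305 [-2.6  2.5  4.8]
yaw 130.89 turned 64.26 tz 0.302 [-2.5  2.2  5.2]
yaw 130.41 turned 64.74 tz 0.279 [-3.4  3.4  5.9]
yaw 129.93 turned 65.22 tz 0.285 [-3.2  2.9  5.5]
yaw 129.45 turned 65.70 tz 0.282 [-4.1  2.3  5.4]
yaw 128.97 turned 66.18 tz 0.299 [-3.9  2.1  5.7]
yaw 128.49 turned 66.66 tz 0.312 [-2.8  1.7  5.1]
```

```bash
python3 -m jog '0 0 0 0 0 .008 1' >/dev/null && python3 g.py .335 &&
python3 -m jog '0 0 0 0 0 .008 1' >/dev/null && python3 g.py .335 &&
python3 -m jog '0 0 0 0 0 .008 1' >/dev/null && python3 g.py .335 &&
python3 -m jog '0 0 0 0 0 .008 1' >/dev/null && python3 g.py .335 &&
python3 -m jog '0 0 0 0 0 .008 1' >/dev/null && python3 g.py .335 &&
python3 -m jog '0 0 0 0 0 .008 1' >/dev/null && python3 g.py .335 &&
python3 -m jog '0 0 0 0 0 .008 1' >/dev/null && python3 g.py .335 &&
python3 -m jog '0 0 0 0 0 .008 1' >/dev/null && python3 g.py .335 ; true
```

```text
yaw 128.02 turned 67.13 tz 0.316 [-2.5  2.1  5.1]
yaw 127.54 turned 67.61 tz 0.347 [-3.9  2.7  6.1]
```

```bash
python3 -m jog '0 0 0 0 0 .004 1' >/dev/null && python3 g.py .38 &&
python3 -m jog '0 0 0 0 0 .004 1' >/dev/null && python3 g.py .38
```

```text
yaw 127.30 turned 67.85 tz 0.358 [-4.4  2.1  5.7]
yaw 127.06 turned 68.09 tz 0.340 [-3.8  3.3  4.6]
```

```bash
python3 -m jog '0 0 0 0 0 .005 1' >/dev/null && python3 g.py .38 &&
python3 -m jog '0 0 0 0 0 .005 1' >/dev/null && python3 g.py .38 &&
python3 -m jog '0 0 0 0 0 .005 1' >/dev/null && python3 g.py .38
```

```text
yaw 126.77 turned 68.38 tz 0.402 [-3.1  3.2  5.9]
```

```bash
python3 g.py .38; python3 g.py .38; python3 -m jog '0 0 0 0 0 .003 1' >/dev/null ; python3 g.py .38;python3 g.py .38
```

```text
yaw 126.77 turned 68.38 tz 0.371 [-3.5  2.8  5.3]
yaw 126.77 turned 68.38 tz 0.384 [-3.   3.1  4.7]
yaw 126.58 turned 68.57 tz 0.421 [-4.1  2.3  5.6]
yaw 126.59 turned 68.56 tz 0.417 [-2.8  2.2  5.6]
```

The torque now rises at the spring's rate, about 0.17 N m per degree. It stands about 0.18 N m above friction, so the jar is held with about 6 N. I'm letting go.

```bash
python3 -m jog '0 0 0 0 0 0 .2;0 0 0 0 0 0 .1;0 0 0 0 0 0 -.2;0 0 0 0 0 0 -.6;0 0 0 0 0 0 -1'; python3 -m jog '0 0 0 0 0 0 -1;0 0 -.2 0 0 0 -1;0 0 -.4 0 0 0 -1;0 0 -.4 0 0 0 -1;0 -.4 -.2 0 0 0 -1'; python3 -m jog '-.2 -.4 0 0 0 0 -1;-.2 -.4 0 0 0 0 -1;-.2 -.4 0 0 0 0 -1;0 0 0 0 0 0 -1'
python3 - <<'E'
from h import *
print(sense()["tool_pos"].round(0))
t=snapshot("side")["img"][200:360,130:300]; p=snapshot("top")["img"][165:265,85:215]
a=cv2.resize(t,(425,400),interpolation=2); b=cv2.resize(p,(375,288),interpolation=2)
o=np.zeros((400,800,3),np.uint8); o[:,:425]=a; o[:288,425:]=b; cv2.imwrite("pics/f.png",o[:,:,::-1])
E
```

```text
time: 27.98
tool_pos: [519.0, 232.9, 289.9]
tcp_rot: [-180.0, 0.0, 126.6]
ft_force: [-0.3, -0.5, 1.1]
finger_gap: 83.9
grip_force: 0.0
time: 28.6
tool_pos: [487.8, 209.7, 414.5]
tcp_rot: [179.7, 0.1, 126.6]
ft_force: [0.1, 0.4, 0.2]
finger_gap: 85.4
grip_force: 0.0
time: 29.1
tool_pos: [425.4, 87.7, 411.8]
tcp_rot: [179.9, 0.1, 126.4]
ft_force: [-0.2, 0.3, 0.2]
finger_gap: 85.5
grip_force: 0.0
[425.  88. 412.]
```

View pics/f.png

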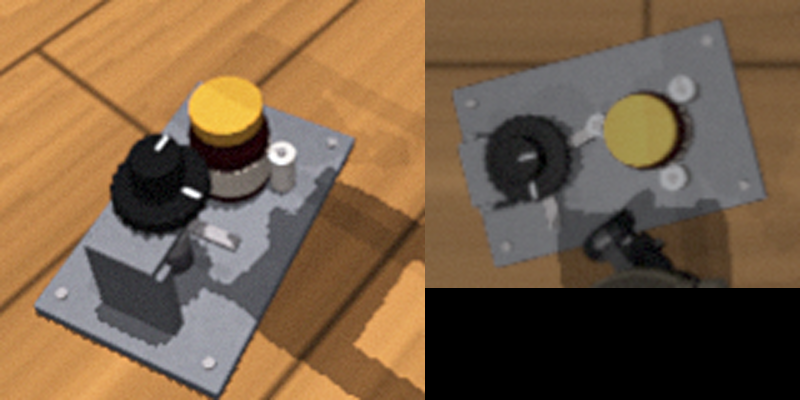

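The jar is upright against both rollers with the clamp tip on it, at about (597,125) in the composite. The ring mark and label guide have not moved, and the gripper is clear.

```bash
python3 -c "
from bench import *
print(hand_in())"
```

```text
the job is handed in; nothing more can be done
None
```

I set the mid-height jar upright in the roller vee and clamped it with an estimated 6 N, judging by the knob torque. The label guide ring looked unmoved in the last picture, the gripper was clear, and I handed the job in at about 29 s with no verdict shown.

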